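Load a slide tray past the spring gate of a slide scanner

ROBOT

A 6-joint arm with a two-finger parallel gripper is mounted at the origin on the work surface. World frame = base frame: x ahead of the robot, y to its left, z up, the work surface at z = 0. Lengths are in m, angles in degrees, forces in N, time in s.
With the tool pointing down it reaches from about 0.275 to 0.75 m from the base axis. Payload 10.2 kg.
Tool frame: the origin (TCP) lies on the front face of the gripper's body, between the roots of the fingers; the fingertips stand 64 mm ahead of it and the grasp point (between the pads) lies 45 mm ahead of it; z points along the fingers, y is the direction in which the jaws open and shut (so a half turn about z gives the same grasp; the last joint's range is limited). The gripper opens to 88 mm and grips with 3 to 60 N. Pads are 18 mm wide; open, the fingers measure 123 mm over their backs; the gripper's body (75 mm by 187 mm) begins 45 mm behind the grasp point.
Start: joints at [54.981, 17.928, 85.812, -0, 76.261, -12.8], TCP at [0.199, 0.486, 0.303] pointing down, gripper open.
Joint ranges: [-168.41, 168.41], [-55.51, 124.54], [10.69, 146.95], [-70.63, 250.63], [1, 178], [-165.06, 165.06]. Speed limits (degrees/s): [136.94, 136.94, 172.46, 180, 180, 180].

INTERFACE

Orientations are given as [roll, pitch, yaw] about the fixed x, y, z axes, in that order (R = Rz(yaw) Ry(pitch) Rx(roll)).
In Python, from plant import bot gives the robot as it stands.
- The arm moves only by the tool apply_moves, never from a script. Its arguments are lists of equal length, an entry for each row: "slide": the shift along the world's x, y, z in units of 50 mm (1.0 is 50 mm), a list of three; "turn": the turn about the world's z in units of 5 degrees (1.0 is 5 degrees); "fingers": the closure, from -1 (fully open) to 1 (shut). A call has 1 to 20 rows; each row is the pose to reach, as a shift and turn from the pose measured when the call began; what a row does not reach only later rows make up. A row lasts 1/10 s, in which the tool goes at most 50 mm and 8.59 degrees, less where a joint would pass 70% of its speed; a pose out of reach is approached as far as the arm can. A call with a gripper value outside its range is refused whole. The fingers move at their own pace and stop on an object; "grip_force" is the grip in N (left out, the last holds). Time passes only in rows, so rows that repeat a pose let the fingers close. It gives the time, the measured TCP pose, the force and the opening at its end, in the units of the state.
- bot.state(): the state, without advancing time (a new reading comes with each control period).
- bot.read_camera(name): name is "side" or "top" or "wrist"; returns a dict with "color" (480x640x3 uint8, red, green, blue), "camera_matrix" (3x3 intrinsics, pixels), "dist_coeffs" ([k1, k2, p1, p2, k3] as OpenCV has them; the pictures are not rectified), "world_from_camera" (4x4, takes a point from camera to world coordinates). Camera axes: x right, y down, z forward; pixel columns grow to the right and rows downward; lengths in m; the calibration is good to about 2 mm. A picture is of the moment at which its call begins. There is no depth.
- bot.close_job(): hands the job in, once; it reports no verdict.
The state is a dict: "t": time; "joint_positions": joint angles; "qd": joint speeds; "joint_torque": joint torques, N m; "eef_pos": TCP position; "orientation": TCP orientation; "contact_force": force on the tool from outside, world axes, zero at the start; "ft_torque": the same for the moment, N m; "finger_gap": opening from 0.0 (shut) to 1.0 (fully open).
Only numpy, scipy, OpenCV 4.12 (cv2) and the standard library are available. Lean on these libraries where they do the work, as an engineer would, in place of code of your own. Each camera call takes 0.05 s, during which the arm holds its last target. There are 200 camera calls.

TASK

Load the slide tray into the scanner: with one fingertip press the gate's lift bar down and keep it down, and meanwhile push the tray with another fingertip along the chute, under the raised gate, until it is fully home against the stop; then take the hand away so that the gate drops shut behind the slides. Do not lift the tray or let the gate and the tray knock together, and leave the bottle, the flask and the slide box where they stand.

Things in the scene. Friction and masses are not known exactly. Their poses are not given: they have to be found in the camera images.
- chute: Scanner with loading chute, fixed. Origin on the bench, lane centre, below the gate; x = push direction, y to the lift bar side. In its frame (mm): lane y -44 to 44, floor z 8, from x -245 (open end) to the stop at x 100; aluminium rails 5 thick, top z 28; white housing 220 wide, 150 high from x 80, mouth 50 mm high; two shaft bearings at x -238 and -26, y 49 to 69, up to z 40.
- gate_hinge (a joint): Gate angle (rad): 0 shut, grows as it rises, stop at 0.75. Hinge shaft (10 mm thick) lies along the chute's x at y 60, z 30 mm, outside the rail; lift bar and gate plate sit on it like a see-saw: bar down, plate up. Spring-shut: pressing mid-bar takes about 4 N at first, 7 N fully down; released, it falls shut. Above 0.50 the plate clears the tray; aim for 0.6 to 0.72.
- gate: Steel gate with its lift bar, one part. Origin on the hinge axis above the chute's origin; axes as the chute's when shut. Gate plate: 4 mm thick, across the lane at chute x = 0; shut, it spans chute y -27 to 41, z 16 to 42 mm: it blocks the tray's frame (top at z 26) but passes over its tab (top at z 12). It swings up in its own plane, to 105 mm above the bench.
- bar_mid (a point): Middle of the lift bar's top face, 30 mm out from the hinge axis. The bar is a flat plate 200 mm long beside the lane (chute x -245 to -45), outside the rail, 10 to 45 mm out from the hinge axis, 3 thick; tilted 0.20 rad up, away from the hinge, with the gate shut, 0.50 rad down at gate angle 0.70. Press it from above anywhere along it; a fingertip can slide along it.
- tray: Loose aluminium slide tray in the chute, 0.22 kg. Frame 92 long (x), 84 wide, 18 mm high with 3 glass slides; origin at the frame's centre, underside; x points forward, into the scanner. Behind it a flat tab (64 wide, 4 thick) ends at x -104 in a turned-up end plate 64 wide, 5 thick, 30 high. Home: origin at chute x 54 mm, frame 8 mm past the gate, end plate still outside.
- end_plate (a point): Middle of the rear face of the tray's turned-up end plate (the face to push), 20 mm above the tray's underside; the plate reaches 10 mm higher and 32 mm to either side.
- reagent_bottle: Amber reagent bottle, 60 mm diameter, 125 high; origin under its centre. To be left alone.
- flask: Conical glass flask, 72 mm diameter at the foot, 98 high; origin under its centre. To be left alone.
- slide_box: Closed slide box, 100 x 44 x 34 mm; origin under its centre. To be left alone.
Mind the look-alikes: they are no part of the job. What is meant by the tray is not turquoise, and is the larger of those in its own colour.

How it is judged:
By the outcome, as a careful person would: the job done as asked, in the order asked, and still so for the second after the job is handed in, with the robot touching nothing.
It also fails if it takes over 43 s, if anything falls off the work surface, if the arm or the gripper's body presses on something with over 40 N, if the wrist force passes 120 N, or if a joint passes its speed limit or range.

## Working session

There is one attempt and no reset: what is moved stays moved. The work goes in short steps, Python scripts to look and compute and a tool call to move; the robot and the scene stay as the last step left them, time stands still between calls to the robot, and variables do not carry over. Pictures are saved under pics/ and viewed, about 8 in all and at most 12, crops included, and the job is handed in when it is done.

Besides the shell and the picture viewer there is one more tool, called as name(argument=value, ...) on one line, values as JSON. apply_moves: Moves the arm, as the interface text tells. Its arguments: {"type":"object","properties":{"slide":{"type":"array","items":{"type":"array","items":{"type":"number"}}},"turn":{"type":"array","items":{"type":"number"}},"fingers":{"type":"array","items":{"type":"number"}},"grip_force":{"type":"number"}},"required":["slide","turn","fingers"]}

```bash
mkdir -p pics; ls; cat > h.py <<'E'
import numpy as np, cv2
from plant import bot
def snap(n,tag):
    c=bot.read_camera(n); cv2.imwrite(f'pics/{tag}.png',c['color'][:,:,::-1]); np.savez(f'{tag}.npz',K=c['camera_matrix'],D=c['dist_coeffs'],T=c['world_from_camera'],im=c['color']); return c
def ray(tag,px,z):
    c=np.load(f'{tag}.npz'); p=cv2.undistortPoints(np.array(px,float).reshape(-1,1,2),c['K'],np.array(c['D'],float))[:,0]
    d=np.c_[p,np.ones(len(p))]@c['T'][:3,:3].T; o=c['T'][:3,3]
    return o+d*((np.asarray(z)-o[2])/d[:,2])[:,None]
def proj(tag,P):
    c=np.load(f'{tag}.npz'); W=np.linalg.inv(c['T']); 
    return cv2.projectPoints(np.array(P,float).reshape(-1,3),cv2.Rodrigues(W[:3,:3])[0],W[:3,3],c['K'],np.array(c['D'],float))[0][:,0]
E
python3 - <<'E'
from h import *
for n in('top','side'):
    c=snap(n,n+'0'); print(n,c['world_from_camera'].round(3).tolist())
print(bot.state())
E
```

```text
pics
top [[0.03, -0.997, 0.07, 0.475], [-1.0, -0.029, 0.01, 0.048], [-0.008, -0.07, -0.998, 1.003], [0.0, 0.0, 0.0, 1.0]]
side [[0.945, -0.242, 0.221, 0.346], [-0.327, -0.722, 0.61, -0.554], [0.012, -0.649, -0.761, 0.798], [0.0, 0.0, 0.0, 1.0]]
{'t': 0.1, 'joint_positions': array([ 5.49788689e+01,  1.79563705e+01,  8.58479752e+01,  1.46414823e-03,
        7.62625527e+01, -1.27989013e+01]), 'qd': array([ 0.01376165, -0.04710452, -0.05613541, -0.01456542, -0.04609429,
        0.01795524]), 'joint_torque': array([ 3.64777872e-03, -4.02813256e+01, -2.52639610e+01,  6.96950150e-02,
        3.42587940e-02, -4.32050956e-05]), 'eef_pos': array([0.19846909, 0.48588495, 0.30222813]), 'orientation': array([-1.79935079e+02, -1.62065054e-02,  1.57777413e+02]), 'contact_force': array([0.82401813, 0.99264184, 0.31646101]), 'ft_torque': array([ 0.01672546, -0.04655991, -0.02776868]), 'finger_gap': 1.0012560049477905}
```

View pics/top0.png

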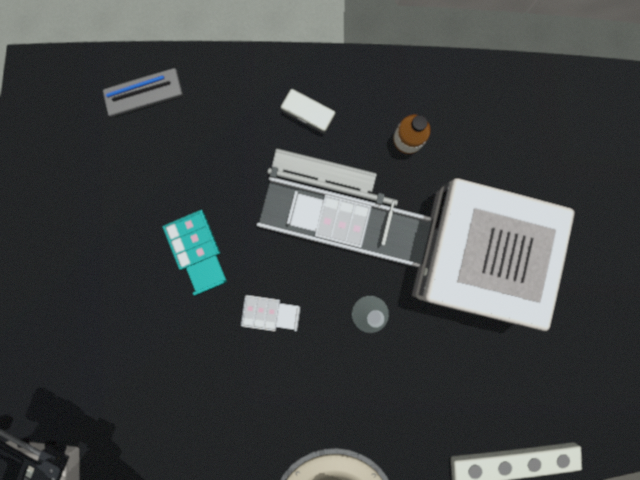

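View pics/side0.png

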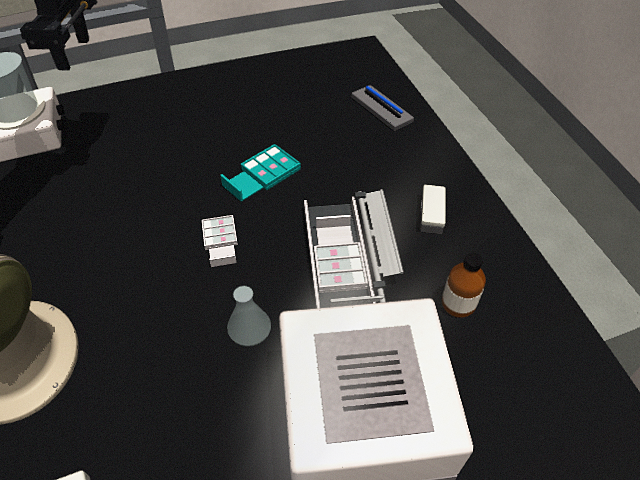

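Three tray-like things: a turquoise tray at about (195,250), a small silver tray lying loose at (268,313), and a larger silver tray in the chute at (335,218). The one in the chute fits the description. Next I'll check it in a close crop.

```bash
python3 - <<'E'
import cv2
im=cv2.imread('pics/top0.png')[140:275,250:450]
cv2.imwrite('pics/crop1.png',cv2.resize(im,None,fx=4,fy=4,interpolation=cv2.INTER_CUBIC))
E
```

```text
(no output)
```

View pics/crop1.png

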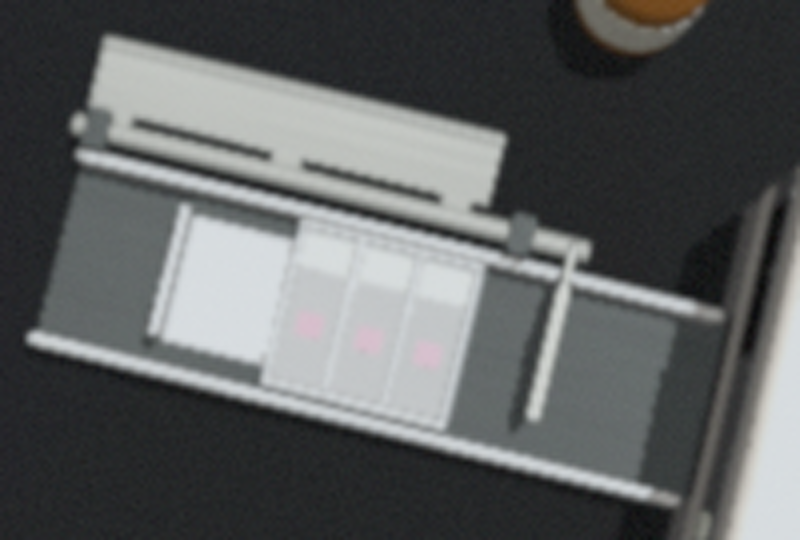

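```bash
cat > fit.py <<'E'
from h import *
from scipy.optimize import least_squares
px=lambda L:np.array(L,float)/4+[250,140]-0.4
M=np.array([[-245,46.5,28],[-245,-46.5,28],[-245,104,40.5],[-45,104,40.5],[-238,59,40],[-26,59,40],[0,-27,42]])/1e3
P=px([[80,155],[30,338],[105,36],[507,133],[97,127],[523,230],[534,420]])
def w(p,M):
    c,s=np.cos(p[2]),np.sin(p[2]); return np.c_[p[0]+c*M[:,0]-s*M[:,1],p[1]+s*M[:,0]+c*M[:,1],M[:,2]]
def solve():
    r=least_squares(lambda p:(proj('top0',w(p,M))-P).ravel(),[.5,-.05,np.radians(-103)],x_scale=[.1,.1,.1]); return r
def tochute(p,X):
    c,s=np.cos(p[2]),np.sin(p[2]); d=X[:,:2]-p[:2]; return np.c_[d@[c,s],d@[-s,c]]
E
python3 - <<'E'
from fit import *
r=solve();p=r.x;print(p,np.degrees(p[2]),r.fun.reshape(-1,2).round(1).tolist())
np.save('p.npy',p)
T=ray('top0',px([[186,208],[153,338],[485,262],[445,428],[263,382]]),[.038,.038,.026,.026,.026])
print((tochute(p,T)*1e3).round(1))
B=ray('top0',[[404,143],[416,125],[370,313],[296,97]],[.0,.125,.0,.034]);print('bottle,flask,box',(tochute(p,B)*1e3).round())
x=-.225
for c in ([x,.046,0],[-.06,.046,0]): print(w(p,np.array([c])))
E
```

```text
[ 0.55259508 -0.08358017 -1.7844194 ] -102.23970032714958 [[-0.4, -0.3], [0.3, -0.1], [0.1, -0.0], [-0.2, 0.1], [-0.1, 0.2], [0.0, 0.6], [0.2, -0.4]]
[[-186.5   31.7]
 [-186.6  -33.2]
 [ -39.4   42.7]
 [ -39.4  -40.8]
 [-130.4  -40.3]]
bottle,flask,box [[  -1.  187.]
 [  -1.  188.]
 [  11. -163.]
 [-233.  216.]]
[[0.64524992 0.12655331 0.        ]]
[[ 0.61026959 -0.03469611  0.        ]]
```

apply_moves(slide=[[0.74,-0.62,0],[1.48,-1.23,0],[2.22,-1.85,0],[2.96,-2.46,0],[3.7,-3.08,0],[4.45,-3.69,0],[5.19,-4.31,0],[5.93,-4.92,0],[6.67,-5.54,0],[7.41,-6.15,0],[8.15,-6.77,0],[8.89,-7.38,0],[8.89,-7.38,-0.5],[8.89,-7.38,-1.0],[8.89,-7.38,-1.5],[8.89,-7.38,-2.0],[8.89,-7.38,-2.4],[8.89,-7.38,-2.4],[8.89,-7.38,-2.4],[8.89,-7.38,-2.4]], turn=[-1.34,-2.67,-4,-5.34,-6.67,-8,-9.34,-10.67,-12,-13.34,-14.67,-16,-16,-16,-16,-16,-16,-16,-16,-16], fingers=[-0.68,-0.68,-0.68,-0.68,-0.68,-0.68,-0.68,-0.68,-0.68,-0.68,-0.68,-0.68,-0.68,-0.68,-0.68,-0.68,-0.68,-0.68,-0.68,-0.68])

```text
t: 2.1
eef_pos: [0.6434, 0.1169, 0.1837]
orientation: [179.9, -0.0, 77.8]
contact_force: [-0.7, -0.5, 0.2]
finger_gap: 0.84
```

apply_moves(slide=[[0,0,-0.3],[0,0,-0.6],[0,0,-0.9],[0,0,-1.2],[0,0,-1.28],[0,0,-1.28],[0,0,-1.28]], turn=[0,0,0,0,0,0,0], fingers=[-0.68,-0.68,-0.68,-0.68,-0.68,-0.68,-0.68])

```text
t: 2.8
eef_pos: [0.6437, 0.1169, 0.1201]
orientation: [179.9, -0.1, 77.8]
contact_force: [-0.6, 0.0, -0.0]
finger_gap: 0.843
```

```bash
python3 - <<'E'
from fit import *
p=np.load('p.npy')
s=bot.state();print(s['eef_pos'],s['finger_gap'],s['contact_force'],tochute(p,s['eef_pos'][None])*1e3)
snap('wrist','w1');snap('side','s1')
a=cv2.imread('pics/w1.png');b=cv2.imread('pics/s1.png')[150:350,250:450]
cv2.imwrite('pics/c2.png',np.hstack([cv2.resize(a,(400,300)),cv2.resize(b,(300,300),interpolation=cv2.INTER_CUBIC)]))
E
```

```text
[0.64368057 0.11692397 0.1201039 ] 0.8426496538045455 [-0.60941671  0.00290645 -0.02330803] [[-215.25683046   46.50776352]]
```

View pics/c2.png

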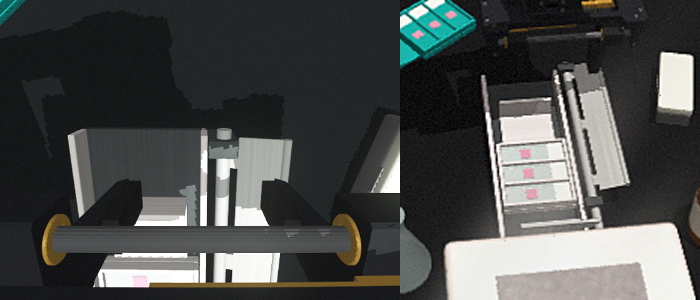

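```bash
python3 - <<'E'
from fit import *
p=np.load('p.npy');T=np.load('w1.npz')['T'];print(tochute(p,T[:3,3][None])*1e3,T[2,3],T[:3,2])
E
```

```text
[[-286.83506024   45.31689023]] 0.20249902117232746 [-0.05590726 -0.26807521 -0.96177443]
```

apply_moves(slide=[[0,0,-0.1],[0,0,-0.2],[0,0,-0.3],[0,0,-0.38],[0,0,-0.46],[0,0,-0.54],[0,0,-0.6],[0,0,-0.66],[0,0,-0.7],[0,0,-0.7],[0,0,-0.7]], turn=[0,0,0,0,0,0,0,0,0,0,0], fingers=[-0.68,-0.68,-0.68,-0.68,-0.68,-0.68,-0.68,-0.68,-0.68,-0.68,-0.68])

```text
t: 4.0
eef_pos: [0.6439, 0.117, 0.0861]
orientation: [179.8, -0.1, 77.8]
contact_force: [-2.8, -0.4, 6.8]
finger_gap: 0.841
```

```bash
python3 - <<'E'
from fit import *
p=np.load('p.npy')
s=bot.state();print(s['eef_pos'],s['finger_gap'],s['contact_force'],tochute(p,s['eef_pos'][None])*1e3)
snap('top','t2');snap('side','s2')
# predicted gate plate corners (chute y,z rel hinge), hinge y=60 z=30: plate top far corner (-27,42)->rel(-87,12); bottom (-87,-14)
for n in('t2','s2'):
  for th in(.5,.6,.66,.72):
    out=[]
    for a,b in((-87,12),(-87,-14)):
        c,sn=np.cos(-th),np.sin(-th); out.append([0,(60+a*c-b*sn)/1e3,(30+a*sn+b*c)/1e3])
    print(n,th,proj(n,w(p,np.array(out))).round(1).tolist())
a=cv2.imread('pics/t2.png')[160:260,340:440];b=cv2.imread('pics/s2.png')[200:320,280:400]
cv2.imwrite('pics/c3.png',np.hstack([cv2.resize(x,(400,400),interpolation=cv2.INTER_CUBIC) for x in(a,b)]))
E
```

```text
[0.64388958 0.11697147 0.08605586] 0.8407732737682175 [-2.80103749 -0.37557853  6.77134107] [[-215.34756231   46.70195984]]
t2 0.5 [[388.3, 234.4], [385.0, 241.7]]
t2 0.6 [[389.5, 231.2], [386.0, 239.7]]
t2 0.66 [[390.3, 229.1], [386.7, 238.3]]
t2 0.72 [[391.0, 226.8], [387.4, 236.7]]
s2 0.5 [[341.1, 285.7], [332.9, 294.7]]
s2 0.6 [[344.7, 282.9], [335.1, 291.6]]
s2 0.66 [[347.2, 281.2], [336.7, 289.8]]
s2 0.72 [[349.7, 279.7], [338.4, 288.0]]
```

View pics/c3.png

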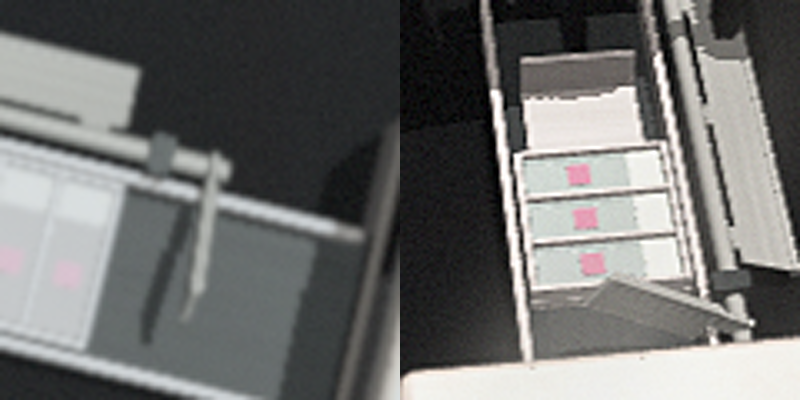

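apply_moves(slide=[[0,0,-0.03],[0,0,-0.055],[-0.017,-0.078,-0.055],[-0.034,-0.156,-0.055],[-0.051,-0.235,-0.055],[-0.068,-0.313,-0.055],[-0.085,-0.391,-0.055],[-0.102,-0.469,-0.055],[-0.119,-0.547,-0.055],[-0.136,-0.626,-0.055],[-0.153,-0.704,-0.055],[-0.17,-0.782,-0.055],[-0.187,-0.86,-0.055],[-0.204,-0.938,-0.055],[-0.22,-1.017,-0.055],[-0.237,-1.095,-0.055],[-0.254,-1.173,-0.055],[-0.271,-1.251,-0.055],[-0.288,-1.3,-0.055],[-0.288,-1.3,-0.055]], turn=[0,0,0,0,0,0,0,0,0,0,0,0,0,0,0,0,0,0,0,0], fingers=[-0.68,-0.68,-0.68,-0.68,-0.68,-0.68,-0.68,-0.68,-0.68,-0.68,-0.68,-0.68,-0.68,-0.68,-0.68,-0.68,-0.68,-0.68,-0.68,-0.68])

```text
t: 6.1
eef_pos: [0.6306, 0.0525, 0.0845]
orientation: [179.6, -0.2, 77.8]
contact_force: [3.8, 3.9, 5.3]
finger_gap: 0.838
```

```bash
cat > chk.py <<'E'
from fit import *
import sys
k=sys.argv[1];p=np.load('p.npy')
s=bot.state();print(s['eef_pos'],s['finger_gap'],s['contact_force'],tochute(p,s['eef_pos'][None])*1e3)
snap('top','t'+k);snap('side','s'+k)
a=cv2.imread(f'pics/t{k}.png')[160:260,340:440];b=cv2.imread(f'pics/s{k}.png')[200:320,280:400]
cv2.imwrite(f'pics/d{k}.png',np.hstack([cv2.resize(x,(400,400),interpolation=cv2.INTER_CUBIC) for x in(a,b)]))
E
python3 chk.py 3
```

```text
[0.63061238 0.05250918 0.0844618 ] 0.8383320445463187 [3.79291737 3.87494799 5.34803619] [[-149.53576038   47.39268759]]
```

View pics/d3.png

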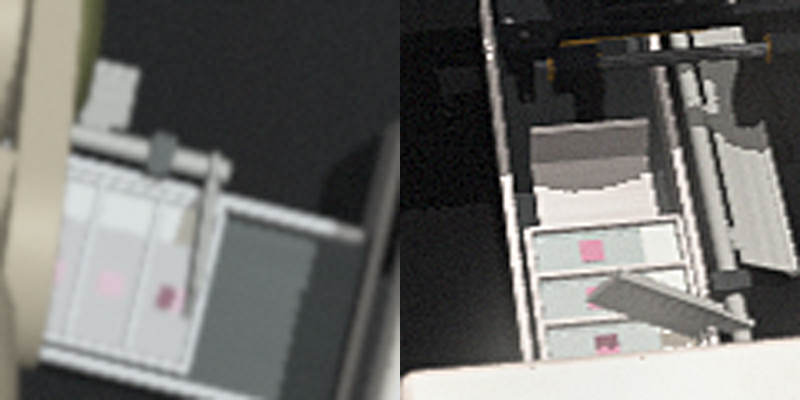

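The side view puts the gate at about 0.64 rad (plate corner near (346,282)), and the tray frame is passing under it cleanly. I'll keep pushing.

apply_moves(slide=[[-0.03,-0.08,-0.026],[-0.046,-0.158,-0.026],[-0.063,-0.237,-0.026],[-0.08,-0.315,-0.026],[-0.097,-0.393,-0.026],[-0.114,-0.471,-0.026],[-0.131,-0.549,-0.026],[-0.148,-0.628,-0.026],[-0.165,-0.706,-0.026],[-0.182,-0.784,-0.026],[-0.199,-0.862,-0.026],[-0.216,-0.94,-0.026],[-0.232,-1.019,-0.026],[-0.249,-1.097,-0.026],[-0.266,-1.175,-0.026],[-0.283,-1.253,-0.026],[-0.3,-1.33,-0.026],[-0.316,-1.4,-0.026],[-0.33,-1.46,-0.026],[-0.343,-1.52,-0.026]], turn=[0,0,0,0,0,0,0,0,0,0,0,0,0,0,0,0,0,0,0,0], fingers=[-0.68,-0.68,-0.68,-0.68,-0.68,-0.68,-0.68,-0.68,-0.68,-0.68,-0.68,-0.68,-0.68,-0.68,-0.68,-0.68,-0.68,-0.68,-0.68,-0.68])

```text
t: 8.2
eef_pos: [0.6146, -0.0223, 0.0844]
orientation: [179.4, -0.3, 77.8]
contact_force: [2.6, 8.9, 7.9]
finger_gap: 0.839
```

```bash
python3 chk.py 4
```

```text
[ 0.61460091 -0.02233622  0.08440808] 0.8390313993949384 [2.59919846 8.88200479 7.86247649] [[-72.99718727  47.61255428]]
```

View pics/d4.png

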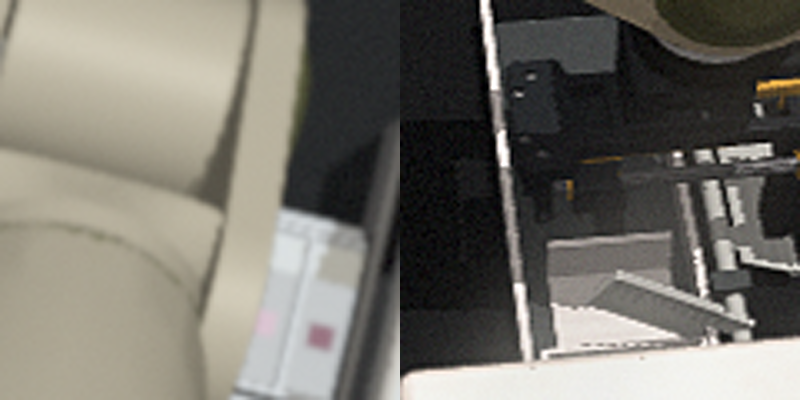

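Gate still near 0.64. The tray has about 14 mm to go, so I'll finish slowly.

apply_moves(slide=[[-0.012,-0.04,-0.026],[-0.02,-0.08,-0.026],[-0.029,-0.119,-0.026],[-0.037,-0.158,-0.026],[-0.046,-0.197,-0.026],[-0.054,-0.235,-0.026],[-0.06,-0.26,-0.026],[-0.064,-0.28,-0.026],[-0.068,-0.3,-0.026]], turn=[0,0,0,0,0,0,0,0,0], fingers=[-0.68,-0.68,-0.68,-0.68,-0.68,-0.68,-0.68,-0.68,-0.68])

```text
t: 9.2
eef_pos: [0.6125, -0.0341, 0.0843]
orientation: [179.2, -0.7, 77.7]
contact_force: [6.6, 26.6, 9.9]
finger_gap: 0.84
```

```bash
python3 - <<'E'
from fit import *
p=np.load('p.npy');s=bot.state();print(s['eef_pos'],s['contact_force'],tochute(p,s['eef_pos'][None])*1e3)
snap('side','s5');
im=cv2.imread('pics/s5.png')
print('front/rear top edge initial (s0)',proj('s0' if 0 else 'side0',w(p,np.array([[-.1844,y,.038] for y in(-.032,.032)]))).round(1).tolist())
for x in(-.044,-.046,-.048,-.050): print(x,proj('s5',w(p,np.array([[x+.005,y,.038] for y in(-.032,.032)]))).round(1).tolist(),'frame rear',proj('s5',w(p,np.array([[x+.058,y,.026] for y in(-.042,.042)]))).round(1).tolist(), 'gate-post 0,41',proj('s5',w(p,np.array([[0,-.0465,.028],[-.238,.059,.040]]))).round(1).tolist())
c=im[240:320,310:390];d=cv2.imread('pics/side0.png')[180:260,300:380]
cv2.imwrite('pics/d5.png',np.hstack([cv2.resize(x,(400,400),interpolation=cv2.INTER_CUBIC) for x in(c,d)]))
E
```

```text
[ 0.61245782 -0.03405192  0.08431107] [ 6.60877948 26.64764022  9.87980368] [[-61.09345416  48.00192661]]
front/rear top edge initial (s0) [[315.2, 219.5], [349.6, 216.7]]
-0.044 [[324.4, 283.4], [362.1, 279.9]] frame rear [[322.1, 314.5], [372.8, 309.6]] gate-post 0,41 [[318.4, 306.9], [359.5, 194.4]]
-0.046 [[324.3, 282.4], [362.0, 279.0]] frame rear [[321.9, 313.5], [372.6, 308.6]] gate-post 0,41 [[318.4, 306.9], [359.5, 194.4]]
-0.048 [[324.1, 281.5], [361.8, 278.0]] frame rear [[321.8, 312.4], [372.4, 307.6]] gate-post 0,41 [[318.4, 306.9], [359.5, 194.4]]
-0.05 [[324.0, 280.5], [361.6, 277.1]] frame rear [[321.6, 311.4], [372.2, 306.5]] gate-post 0,41 [[318.4, 306.9], [359.5, 194.4]]
```

View pics/d5.png

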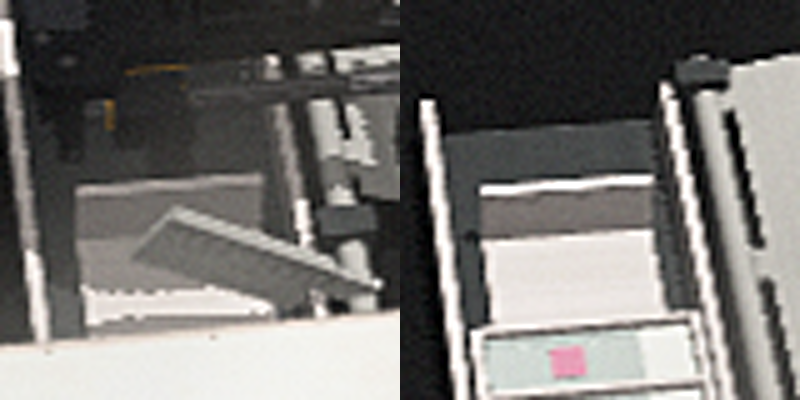

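apply_moves(slide=[[-0.013,-0.06,-0.03],[-0.017,-0.08,-0.03],[-0.02,-0.09,-0.03],[-0.02,-0.09,-0.03]], turn=[0,0,0,0], fingers=[-0.68,-0.68,-0.68,-0.68])

```text
t: 9.65
eef_pos: [0.6125, -0.0345, 0.0842]
orientation: [179.1, -1.1, 77.6]
contact_force: [3.8, 24.5, 12.7]
finger_gap: 0.838
```

```bash
python3 - <<'E'
from fit import *
p=np.load('p.npy');s=bot.state();print(s['eef_pos'],s['contact_force'],s['ft_torque'],s['orientation'],tochute(p,s['eef_pos'][None])*1e3)
E
```

```text
[ 0.61245255 -0.03453059  0.08422888] [ 3.80055313 24.5293081  12.68591328] [ 3.75041877 -0.42475945 -0.81129079] [179.08394278  -1.10703236  77.55865354] [[-60.62454952  48.09824962]]
```

apply_moves(slide=[[-0.02,-0.09,-0.03],[-0.022,-0.11,-0.03],[-0.024,-0.12,-0.03],[-0.024,-0.12,-0.03]], turn=[0,0,0,0], fingers=[-0.68,-0.68,-0.68,-0.68])

```text
t: 10.05
eef_pos: [0.6123, -0.0353, 0.0843]
orientation: [179.0, -1.6, 77.4]
contact_force: [4.1, 32.5, 15.4]
finger_gap: 0.839
```

```bash
python3 - <<'E'
from fit import *
p=np.load('p.npy');s=bot.state();print(s['eef_pos'],s['contact_force'],s['ft_torque'],s['orientation'],tochute(p,s['eef_pos'][None])*1e3)
E
```

```text
[ 0.61225377 -0.03525045  0.08434736] [ 4.13281271 32.53221167 15.40221909] [ 4.83639197 -0.3280491  -1.16091214] [179.00548443  -1.64681198  77.41925743] [[-59.87891568  48.05659943]]
```

The tip no longer advances while the force climbs to 32 N, and the moment's lever points to the lane finger, so the tray is against the stop. I'll back off with the bar still down and look before lifting.

apply_moves(slide=[[0.004,0.02,-0.03],[0.017,0.08,-0.03],[0.03,0.14,-0.03],[0.043,0.2,-0.03],[0.06,0.28,-0.03],[0.06,0.28,-0.03]], turn=[0,0,0,0,0,0], fingers=[-0.68,-0.68,-0.68,-0.68,-0.68,-0.68])

```text
t: 10.65
eef_pos: [0.6159, -0.0215, 0.0834]
orientation: [178.9, -1.6, 77.4]
contact_force: [2.7, -2.5, 4.8]
finger_gap: 0.846
```

```bash
python3 - <<'E'
from fit import *
p=np.load('p.npy');s=bot.state();print(s['eef_pos'],s['contact_force'],s['orientation'],tochute(p,s['eef_pos'][None])*1e3)
snap('side','s6')
c=cv2.imread('pics/s6.png')[240:320,310:390]
cv2.imwrite('pics/d6.png',cv2.resize(c,(600,600),interpolation=cv2.INTER_CUBIC))
E
```

```text
[ 0.61594512 -0.02147267  0.08339536] [ 2.70205543 -2.46212842  4.77488571] [178.86244802  -1.62623504  77.4207792 ] [[-74.12608217  48.74312541]]
```

View pics/d6.png

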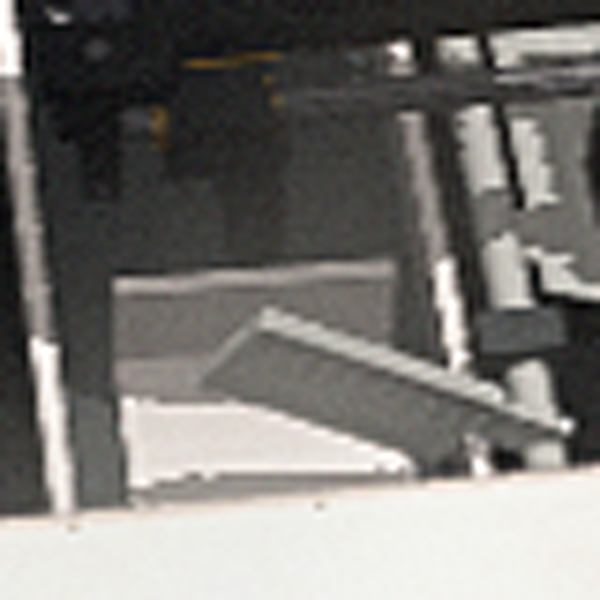

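The end plate hasn't moved since the stop was reached (top edge at y ≈ 278). The fingers are about 14 mm behind it with the gate still up, so I'll lift straight away.

apply_moves(slide=[[0,0,0.05],[0,0,0.13],[0,0,0.21],[0,0,0.29],[0,0,0.37],[0,0,0.45],[0,0,0.53],[0,0,0.65],[0,0,0.85],[0,0,1.1],[0,0,1.5],[0,0,2.0],[0,0,2.5],[0,0,3.0],[-0.5,0.5,3.5],[-1.2,1.2,4.0],[-1.8,1.9,4.0],[-2.4,2.6,4.0],[-3.0,3.3,4.0],[-3.0,4.0,4.0]], turn=[0,0,0,0,0,0,0,0,0,0,0,0,0,0,0,0,0,0,0,0], fingers=[-0.68,-0.68,-0.68,-0.68,-0.68,-0.68,-0.68,-0.68,-0.68,-0.68,-0.68,-0.68,-0.68,-0.68,-0.68,-0.68,-0.68,-0.68,-0.68,-0.68])

```text
t: 12.7
eef_pos: [0.463, 0.1798, 0.2848]
orientation: [178.9, -1.7, 77.4]
contact_force: [0.5, -0.3, 0.3]
finger_gap: 0.841
```

apply_moves(slide=[[0,0.8,0],[0,1.6,0],[0,2.4,0],[0,3.0,0],[0,3.0,0],[0,3.0,0],[0,3.0,0]], turn=[0,0,0,0,0,0,0], fingers=[-0.68,-0.68,-0.68,-0.68,-0.68,-0.68,-0.68])

```text
t: 13.4
eef_pos: [0.4631, 0.329, 0.2852]
orientation: [178.8, -1.6, 77.4]
contact_force: [-0.8, -0.0, 0.3]
finger_gap: 0.84
```

```bash
python3 - <<'E'
from fit import *
s=bot.state();print(s['eef_pos'],s['contact_force'],s['t'])
snap('top','t7');snap('side','s7')
a=cv2.imread('pics/t7.png')[100:350,240:490];b=cv2.imread('pics/s7.png')[170:370,220:420]
cv2.imwrite('pics/d7.png',np.hstack([cv2.resize(x,(400,400),interpolation=cv2.INTER_CUBIC) for x in(a,b)]))
E
```

```text
[0.46312776 0.32895217 0.28519999] [-0.83692983 -0.03824642  0.28963005] 13.4
```

View pics/d7.png

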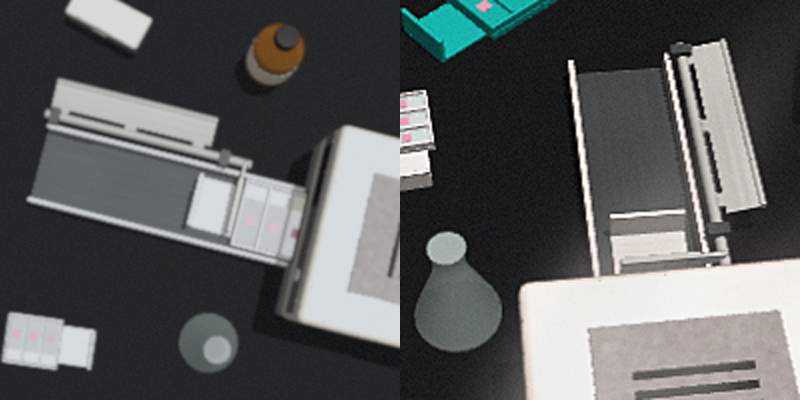

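```bash
python3 - <<'E'
import cv2
im=cv2.imread('pics/t7.png')[140:275,250:450]
cv2.imwrite('pics/crop8.png',cv2.resize(im,None,fx=4,fy=4,interpolation=cv2.INTER_CUBIC))
E
```

```text
(no output)
```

View pics/crop8.png

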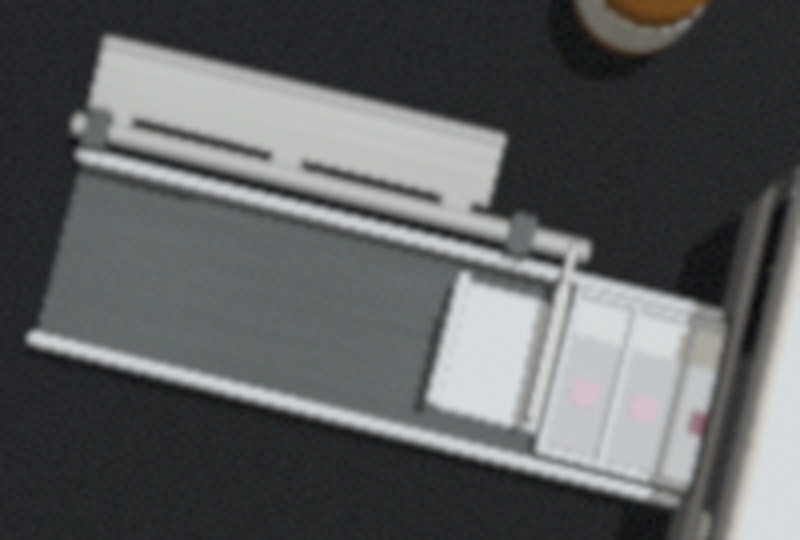

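```bash
python3 - <<'E'
from fit import *
p=np.load('p.npy')
print((tochute(p,ray('top0',px([[463,275],[430,402],[537,450],[560,250],[534,420]]),[.038,.038,.026,.042,.042]))*1e3).round(1))
print('expected home frame corner',(proj('t7',w(p,np.array([[.008,-.042,.026]])))-[250,140]+.4)*4)
E
```

```text
[[-49.2  32.2]
 [-50.2 -31.2]
 [  6.4 -40.4]
 [ -6.9  54.7]
 [ -0.2 -27.9]]
expected home frame corner [[539.36669856 453.90997461]]
```

```bash
python3 -c "
from plant import bot
print(bot.close_job())"
```

```text
the job is handed in; nothing more can be done
None
```

The tray is in the scanner against the stop with the gate shut behind it, and I handed the job in at about 13.5 s. One fingertip held the lift bar down, with the gate at about 0.60–0.65 rad by camera. Meanwhile the other fingertip pushed the silver tray along the chute. I then backed off about 14 mm with the bar still down, and lifted clear so the gate dropped.

**Checks that passed:**
- **Stop:** the push force rose to about 32 N while the fingertip stopped advancing.
- **Gate and tray:** the last pictures show the gate shut behind the frame, with the end plate still outside. I saw no knock between gate and tray in any picture.
- **Surroundings:** the bottle, flask and slide box look unmoved by eye; I did not measure them again.
- **Hand:** it is clear of everything, with only about 1 N of residual force reading.

**Check that disagreed slightly:** the final top picture puts the tray about 1.5–2 mm short of nominal home, turned about 1°. The side view during the push gave about 2.5 mm short. This is about the calibration error of 2 mm, so I relied on the force against the stop and did not push again.

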